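Release the coater hood's toggle clamp and hold the hood at its balance point

ROBOT

A 7-joint arm with a two-finger parallel gripper is mounted at the origin on the work surface. World frame = base frame: x ahead of the robot, y to its left, z up, the work surface at z = 0. Lengths are in m, angles in rad, forces in N, time in s.
With the tool pointing down it reaches from about 0.425 to 0.95 m from the base axis. Payload 4.7 kg.
Tool frame: the origin (TCP) lies on the centre line of the jaws, within the pads' length; the fingertips stand 11 mm ahead of it and the grasp point (between the pads) lies 8 mm behind it; z points along the fingers, y is the direction in which the jaws open and shut (so a half turn about z gives the same grasp; the last joint's range is limited). The gripper opens to 85 mm and grips with 20 to 120 N. Pads are 22 mm wide; open, the fingers measure 114 mm over their backs; the gripper's body (76 mm by 85 mm) begins 54 mm behind the grasp point. The pads swing forward as they close: fully open they stand 13 mm farther back than shut.
Start: joints at [1.253, 0.469, -0.049, 1.532, 0.024, 1.141, -0.082], TCP at [0.192, -0.647, 0.242] pointing down, gripper open.
Joint ranges: [-2.59, 2.59], [-0.33, 1.99], [-1.39, 1.29], [0.1, 2.45], [-1.04, 4.18], [0.21, 1.99], [-2.66, 2.66]. Speed limits (rad/s): [2.57, 2.57, 3.14, 3.14, 3.14, 3.14, 3.14].

INTERFACE

Orientations are given as a unit quaternion [x, y, z, w].
In Python, from plant import manip, vision, order gives the robot as it stands.
- The arm moves only by the shell command python3 -m pendant 'ROWS' [FORCE]. ROWS is JSON, a list of rows, each a list of 7 numbers: the turn, a rotation vector about the tool's x, y, z in degrees, then the shift along the tool's x, y, z in mm, then the finger opening in mm, from 0 to 85.4. A call has 1 to 20 rows; each row is the pose to reach, as a shift and turn from the pose measured when the call began, along the tool's axes at that moment; what a row does not reach only later rows make up. A row lasts 1/10 s, in which the tool goes at most 50 mm and 8.59 degrees, less where a joint would pass 70% of its speed; a pose out of reach is approached as far as the arm can. A call with a gripper value outside its range is refused whole. The fingers move at their own pace and stop on an object; FORCE is the grip in N (left out, the last holds). Time passes only in rows, so rows that repeat a pose let the fingers close. It gives the time, the measured TCP pose, the force and the opening at its end, in the units of the state.
- manip.state(): the state, without advancing time (a new reading comes with each control period).
- vision.grab_frame(name): name is "scene" or "top"; returns the picture (384x512x3 uint8, blue, green, red); there is no depth.
- vision.calibration(name): a dict with "fov_y" (degrees; the focal length in pixels is half the picture's height over the tangent of half this angle, whatever the lens; pixels are square), "cx", "cy" (the principal point, pixels), "dist" ([k1, k2, p1, p2, k3] as OpenCV has them; the pictures are not rectified), "origin" and "attitude" of the camera in the world. Camera axes: x right, y down, z forward; pixel columns grow to the right and rows downward; lengths in m; the calibration is good to about 2 mm. A picture is of the moment at which its call begins. calibration takes no time and is no camera call.
- order.sign_off(): hands the job in, once; it reports no verdict.
The state is a dict: "time_s": time; "joint_positions": joint angles; "joint_velocities": joint speeds; "joint_torque": joint torques, N m; "ee_pos": TCP position; "ee_rot": TCP orientation; "wrist_force": force on the tool from outside, world axes, zero at the start; "moment": the same for the moment, N m; "opening": finger opening in m.
Only numpy, scipy, OpenCV 4.12 (cv2) and the standard library are available. Lean on these libraries where they do the work, as an engineer would, in place of code of your own. Each camera call takes 0.05 s, during which the arm holds its last target.

TASK

The gas stay of the film coater's hood is off for replacement. Throw the toggle clamp's handle all the way back so that its arm swings off the hood and stays off, then raise the hood by its bar handle to its balance point, where it would fall neither shut nor over backwards, and finish while still gripping the bar and holding the hood there, quite still, so that I can pin the new stay on without load. Never let the hood swing on past the balance and over, or drop, and leave the loose things on the bench where they are.

Things in the scene. Friction and masses are not known exactly. Their poses are not given: they have to be found in the camera images.
- coater: fixed steel film coater on the bench, turned up to 0.25 rad. Origin: at bench level; the casing spans x -180 to 180, y -160 to 290 mm in its frame, its flat aluminium deck at z 85 mm up to y 215; beyond that a lower sloped orange control panel. The hood's hinge line runs along its x on the -y side; the clamp stands on the +y side.
- hood: the hood: aluminium frame with clear window, 280 x 248 x 47 mm, about 0.7 kg. Origin on the middle of its hinge line; shut, its axes are those of the coater, y towards its free edge
- hood_hinge (a point): middle of the hood's hinge line (along the coater's x), at (0, -115, 91) mm in the coater's frame; does not move. The hood balances with its bar's centre line 223 mm above and 37 mm to -y of this line.
- hood_angle (a joint): hood angle, rad: 0 shut on the deck, grows as the free (+y) edge swings up and over to -y; stop at 2.1. The hinge is nearly free, without spring or stay: left alone it falls shut below its balance angle and over backwards above it. It balances at 1.34 (77 degrees open, short of upright), the same on every start within 0.01.
- hood_bar (a point): middle of the black bar handle on the hood's top near its free edge: round bar 12 mm thick, 120 mm long, on two 10 mm posts (94 mm free between). It runs parallel to the hinge, its axis 40 mm off the hood's top face; axes as the hood's. Shut: mid-bar at (40, 94, 178) mm in the coater's frame, i.e. 209 mm to +y of the hinge and 87 mm above it; it swings on that radius.
- clamp: fixed base (46 x 62 mm) of a steel vertical-handle toggle clamp on the deck beyond the hood's free edge, nearer the robot than the bar. Origin: underside, below the arm's pivot; axes as the coater's; at y 165, z 85, x -90 to -50 mm in the coater's frame. Its arm reaches 45 mm to -y; the rubber foot presses on the 26 mm lip at the foot of the hood's free edge. Locked, it bars the hood.
- clamp_arm (a joint): clamp arm angle, rad: about 0 locked on the hood's lip (just past dead centre), grows as the handle is thrown to +y, away from the hood, and the arm swings up and back; 1.62 fully back on its stop, where weight and friction keep it. Pushing the middle of the grip takes up to 8 N to snap it free in the first 0.1 rad, then 1 to 3 N.
- clamp_grip (a point): middle of the handle's black grip (18 mm round, 76 mm long; top end 37 mm above this point). Locked, the handle is upright, this point at (0, -10, 144) mm in the clamp's frame; thrown back it lies nearly level towards +y, this point at (0, 110, 56). Between, it moves in the clamp's y-z plane on a 115 mm arc about (0, -2, 29), the handle lying roughly along the radius.
- stay: bystander: the new gas stay, a black and bright rod 230 mm long, 20 mm high, loose on the bench on the panel side; origin under its middle
- bottle: bystander: loose amber bottle, 60 mm across, 130 mm tall, on the hinge side; origin at its foot
- canister: bystander: loose stainless canister, 96 mm across, 122 mm tall, on the hinge side; origin at its foot
- applicator: bystander: loose dark steel ring-shaped film applicator, 60 mm across, 32 mm tall, standing on the deck beyond the hood's lip, at x 90 to 140, y 181 mm in the coater's frame; origin at its foot

How it is judged:
On the way, in this order (a step that is already met when the one before it is completed fails the run):
1. the clamp's arm is thrown back off the hood while the hood is still shut (value of joint clamp_arm above 1.3 rad and value of joint hood_angle below 0.1 rad), for 0.2 s.
2. the hood is on its way up, gripped by its bar (value of joint hood_angle above 0.4 rad and contact force between the fingers and hood above 0.5 N and distance between the grasp point and hood_bar below 0.075 m), for 0.1 s.
At the end, for the whole second after the job is handed in: The hood is within 0.08 rad (about 4.5 degrees) of its balance angle of 1.34 rad (between 1.26 and 1.42), still (under 0.1 rad/s), with the fingers still gripping its bar handle, and the clamp's arm is still thrown back (beyond 1.3 rad); this holds through the last second (value of joint hood_angle between 1.26 and 1.42 rad and velocity of joint hood_angle between -0.1 and 0.1 rad/s and contact force between the fingers and hood above 0.5 N and value of joint clamp_arm above 1.3 rad and distance between the grasp point and hood_bar below 0.075 m); the arm keeps its last pose, push and grip.
It fails at once if the hood swings well past its balance point, towards falling over backwards (value of joint hood_angle above 1.6 rad).
It fails at once if the hood is let drop (velocity of joint hood_angle below -1 rad/s).
It fails at once if a loose thing on the bench is pushed or knocked over (distance of any of stay, bottle, canister, applicator from where it was at the start of the episode above 0.02 m or angle between any of bottle, canister's own z axis and vertical above 0.5 rad).
It also fails if it takes over 56 s, if anything falls off the work surface, if the arm or the gripper's body presses on something with over 40 N, if the wrist force passes 120 N, or if a joint passes its speed limit or range.

## Working session

There is one attempt and no reset: what is moved stays moved. The work goes in short steps, Python scripts to look and compute and a shell command to move; the robot and the scene stay as the last step left them, time stands still between calls to the robot, and variables do not carry over. Pictures are saved under pics/ and viewed, and the job is handed in when it is done.

```bash
ls; mkdir -p pics; python3 - <<'E'
from plant import manip, vision, order
import cv2
print(manip.state())
for n in("scene","top"):
    print(vision.calibration(n)); cv2.imwrite(f"pics/{n}0.png",vision.grab_frame(n))
E
```

```text
pics
{'time_s': 0.0, 'joint_positions': array([ 1.2530746 ,  0.46946316, -0.04860978,  1.53370585,  0.02406483,
        1.14101293, -0.08227872]), 'joint_velocities': array([-0.00066517, -0.00057274, -0.00112314, -0.00084719, -0.00055584,
        0.00122666, -0.00064601]), 'joint_torque': array([-1.03513972e-03, -5.10301566e+01, -4.70292591e-02, -2.37712473e+01,
        1.05593051e-02,  7.46265461e-03,  1.32018034e-06]), 'ee_pos': array([ 0.1921196 , -0.64648237,  0.24124176]), 'ee_rot': array([ 9.89586640e-01,  1.43934972e-01, -1.62187330e-04, -9.89470787e-04]), 'wrist_force': array([ 0.2774793 , -1.30179002, -0.34249675]), 'moment': array([0.02734353, 0.03781099, 0.01873841]), 'opening': 0.08550083718791557}
{'fov_y': 46.516842583480326, 'cx': 255.182388986292, 'cy': 193.95557834894814, 'dist': array([-0.15042999,  0.        ,  0.        ,  0.        ,  0.        ]), 'origin': array([1.00691624, 0.64164988, 0.84160365]), 'attitude': array([ 0.27046483,  0.87934574, -0.37429752, -0.11619469])}
{'fov_y': 53.80912506949763, 'cx': 258.82687200384544, 'cy': 188.65572912771827, 'dist': array([0.01469758, 0.        , 0.        , 0.        , 0.        ]), 'origin': array([0.47278265, 0.01694988, 1.29236773]), 'attitude': array([ 0.71468621, -0.69767281,  0.0305149 , -0.03930788])}
```

View pics/scene0.png

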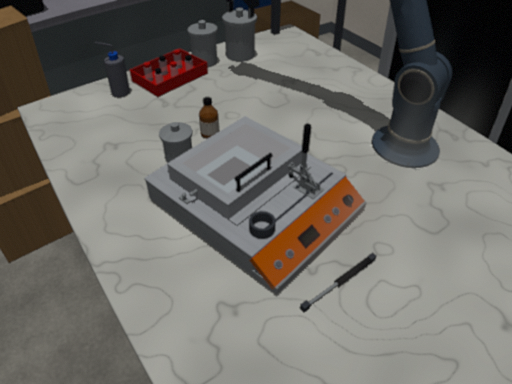

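View pics/top0.png

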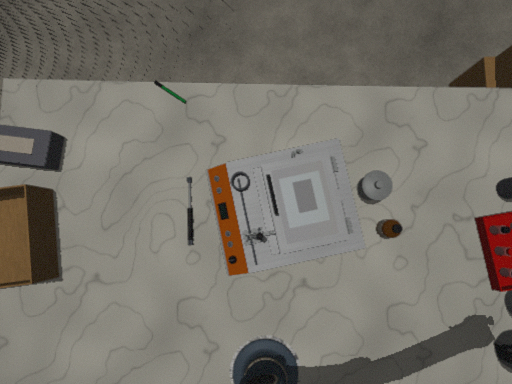

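The scene camera shows the coater with its orange panel, the bar at about (254,172), the clamp at (306,180) with its handle up, and the ring at (262,224). In the top view, the coater runs x 208–365 px and the bar is near (273,195). I'll enlarge both.

```bash
python3 - <<'E'
import cv2
a=cv2.imread("pics/scene0.png");b=cv2.imread("pics/top0.png")
cv2.imwrite("pics/s_crop.png",cv2.resize(a[110:290,140:380],None,fx=3.3,fy=3.3,interpolation=cv2.INTER_CUBIC))
cv2.imwrite("pics/t_crop.png",cv2.resize(b[130:290,180:380],None,fx=3.7,fy=3.7,interpolation=cv2.INTER_CUBIC))
E
```

```text
(no output)
```

View pics/s_crop.png

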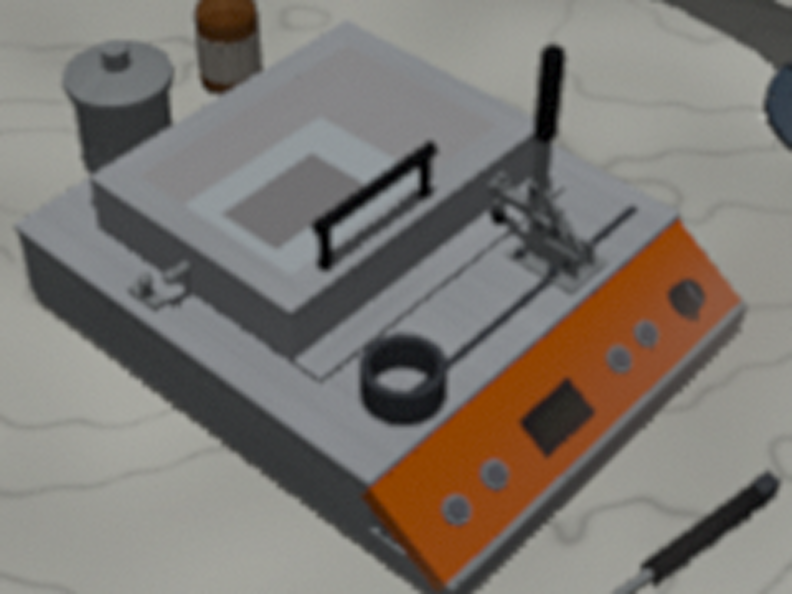

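View pics/t_crop.png

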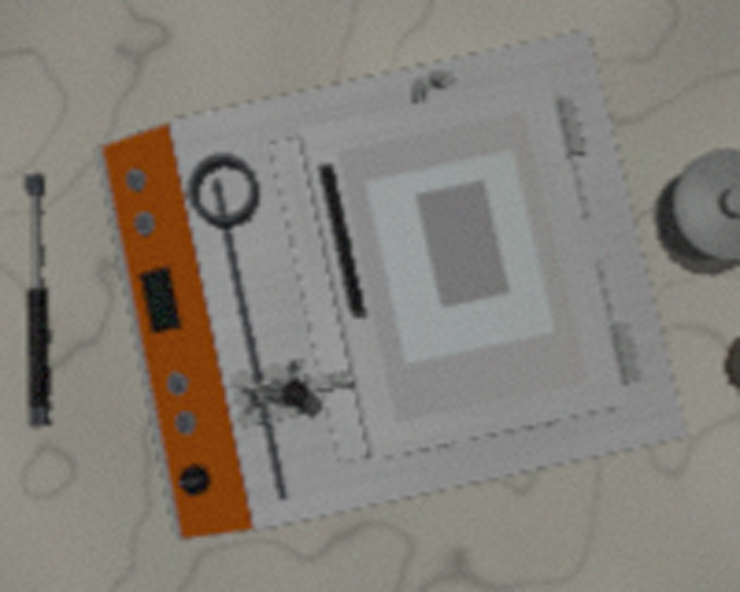

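```bash
cat > h.py <<'E'
import numpy as np, cv2
from scipy.spatial.transform import Rotation as R
from scipy.optimize import least_squares
from plant import manip, vision, order
CAL={n:vision.calibration(n) for n in("scene","top")}
def proj(n,P):
    c=CAL[n];f=192/np.tan(np.radians(c["fov_y"]/2))
    Rm=R.from_quat(c["attitude"]).as_matrix().T
    K=np.array([[f,0,c["cx"]],[0,f,c["cy"]],[0,0,1]])
    return cv2.projectPoints(np.atleast_2d(P).astype(float),cv2.Rodrigues(Rm)[0],-Rm@c["origin"],K,c["dist"])[0][:,0]
def c2w(p,P): # coater pose p=(x,y,yaw), P mm
    return R.from_euler('z',p[2]).apply(np.atleast_2d(P)/1000.)+[p[0],p[1],0]
E
cat > fit.py <<'E'
from h import *
T=[((180,-160,85),(588,35)),((180,215,85),(170,123)),((-180,215,85),(250,530)),((-180,-160,85),(683,438)),((100,94,178),(327,165)),((-20,94,178),(359,315))]
S=[((180,-160,85),(18,230)),((180,215,85),(370,487)),((-180,215,85),(683,217)),((100,94,178),(320,228)),((-20,94,178),(432,150))]
to=lambda l,s,o:(np.array([a for a,b in l]),(np.array([b for a,b in l])+.5)/s-.5+o)
Tp,Tu=to(T,3.7,(180,130));Sp,Su=to(S,3.3,(140,110))
f=lambda p:np.r_[(proj("top",c2w(p,Tp))-Tu).ravel(),(proj("scene",c2w(p,Sp))-Su).ravel()]
r=least_squares(f,[.5,0,.1],loss='soft_l1');p=r.x
print(p);print(f(p).reshape(-1,2).round(1))
# clamp x from grip: scene (548,92)->mid, top handle top end (295,395)
gs=(np.array([548,92])+.5)/3.3-.5+(140,110); gt=(np.array([303,398])+.5)/3.7-.5+(180,130)
for x in range(-90,-49,10): print(x,proj("scene",c2w(p,(x,155,229)))-gs,proj("top",c2w(p,(x,155,229)))-gt)
np.save("p.npy",p)
E
python3 fit.py
```

```text
[ 0.55007989 -0.10550076  0.23047462]
[[-0.2 -0.7]
 [-0.6 -0.9]
 [ 0.2  0.1]
 [-0.   0.4]
 [-1.   0.2]
 [-1.2 -0.7]
 [-0.3 -2.5]
 [-0.1 -1.6]
 [-0.1 -1.3]
 [-0.5  0.6]
 [ 1.  -0.7]]
-90 [[ 6.20127916 -2.98054583]] [[-1.64868661  5.45268678]]
-80 [[ 3.5777455  -1.09782617]] [[-2.38307386  1.90520172]]
-70 [[0.92378638 0.80704226]] [[-3.11602948 -1.63523669]]
-60 [[-1.76099013  2.73435031]] [[-3.84756351 -5.16867774]]
-50 [[-4.47697947  4.6843916 ]] [[-4.57768592 -8.69517029]]
```

```bash
cat >> h.py <<'E'
p=np.load("p.npy")
def row(P,tilt=0,s=None):
    """row numbers (deg, mm) to bring TCP to coater point P(mm), tool down yawed with coater, tilt deg about coater x"""
    s=s or manip.state(); R0=R.from_quat(s["ee_rot"])
    Rt=R.from_euler('z',p[2])*R.from_euler('x',180+tilt,degrees=True)
    d=(c2w(p,P)[0]-s["ee_pos"])*1000
    return (R0.inv()*Rt).as_rotvec(degrees=True).round(1).tolist()+R0.inv().apply(d).round(0).tolist()
def where():
    s=manip.state();q=R.from_euler('z',-p[2])
    print("t",round(s["time_s"],2),"coater tcp",(q.apply(s["ee_pos"]-[p[0],p[1],0])*1000).round(1),"tilt",(q*R.from_quat(s["ee_rot"])*R.from_euler('x',-180,degrees=True)).as_rotvec(degrees=True).round(1),"F",q.apply(s["wrist_force"]).round(1),"open",round(s["opening"]*1000,1),"q",s["joint_positions"].round(2))
E
python3 - <<'E'
from h import *
where()
for P in [(-70,-160,340),(-70,100,340),(-70,110,218)]: print(P,row(P),c2w(p,P))
E
```

```text
t 0.1 coater tcp [-472.1 -445.   241.4] tilt [0.1 0.  3.3] F [ 0.1 -0.8 -0.2] open 85.4 q [ 1.25  0.47 -0.05  1.53  0.02  1.14 -0.08]
(-70, -160, 340) [-0.1, 0.0, 3.3, 418.0, -261.0, -98.0] [[ 0.51848116 -0.27726082  0.34      ]]
(-70, 100, 340) [-0.1, 0.0, 3.3, 433.0, -521.0, -98.0] [[ 0.45908686 -0.02413572  0.34      ]]
(-70, 110, 218) [-0.1, 0.0, 3.3, 434.0, -531.0, 24.0] [[ 0.45680246 -0.01440014  0.218     ]]
```

```bash
python3 -m pendant '[[0,0,0,0,0,-50,0],[0,0,0,0,0,-98,0],[0,0,3.3,40,-25,-98,0],[0,0,3.3,80,-50,-98,0],[0,0,3.3,120,-75,-98,0],[0,0,3.3,160,-100,-98,0],[0,0,3.3,200,-125,-98,0],[0,0,3.3,240,-150,-98,0],[0,0,3.3,280,-175,-98,0],[0,0,3.3,320,-200,-98,0],[0,0,3.3,360,-225,-98,0],[0,0,3.3,390,-243,-98,0],[0,0,3.3,418,-261,-98,0],[0,0,3.3,421,-300,-98,0],[0,0,3.3,423,-340,-98,0],[0,0,3.3,425,-380,-98,0],[0,0,3.3,428,-430,-98,0],[0,0,3.3,431,-480,-98,0],[0,0,3.3,433,-521,-98,0],[0,0,3.3,433,-521,-98,0]]'; python3 - <<'E'
from h import *
where()
print(row((-70,110,218)),row((-70,125,218)))
cv2.imwrite("pics/s1.png",vision.grab_frame("scene"));cv2.imwrite("pics/t1.png",vision.grab_frame("top"))
E
```

```text
time_s: 2.1
ee_pos: [0.4573, -0.0177, 0.3406]
ee_rot: [0.993, 0.121, -0.0, -0.001]
wrist_force: [0.2, -0.6, -0.1]
opening: -0.0
t 2.1 coater tcp [-70.2 106.7 340.6] tilt [ 0.2 -0.   0.7] F [ 0.1 -0.6 -0.1] open -0.0 q [ 0.39  0.05 -0.46  1.86  0.02  1.23 -1.4 ]
[-0.2, -0.0, 0.7, 0.0, -3.0, 123.0] [-0.2, -0.0, 0.7, 0.0, -18.0, 123.0]
```

```bash
python3 -m pendant '[[0,0,0.7,0,0,40,0],[0,0,0.7,0,0,80,0],[0,0,0.7,0,0,110,0],[0,0,0.7,0,-1,122,0],[0,0,0.7,0,-1,122,0]]'; python3 - <<'E'
from h import *
where()
a=vision.grab_frame("scene")
cv2.imwrite("pics/s2.png",cv2.resize(a[60:260,180:400],None,fx=3,fy=3,interpolation=cv2.INTER_CUBIC))
E
```

```text
time_s: 2.7
ee_pos: [0.4575, -0.0235, 0.2168]
ee_rot: [0.994, 0.109, -0.002, -0.001]
wrist_force: [0.2, -0.8, -0.3]
opening: 0.0004
t 2.7 coater tcp [-71.4 101.  216.8] tilt [ 0.1  0.2 -0.6] F [-0.  -0.8 -0.3] open 0.4 q [ 0.37  0.17 -0.45  2.03  0.09  0.96 -1.48]
```

View pics/s2.png

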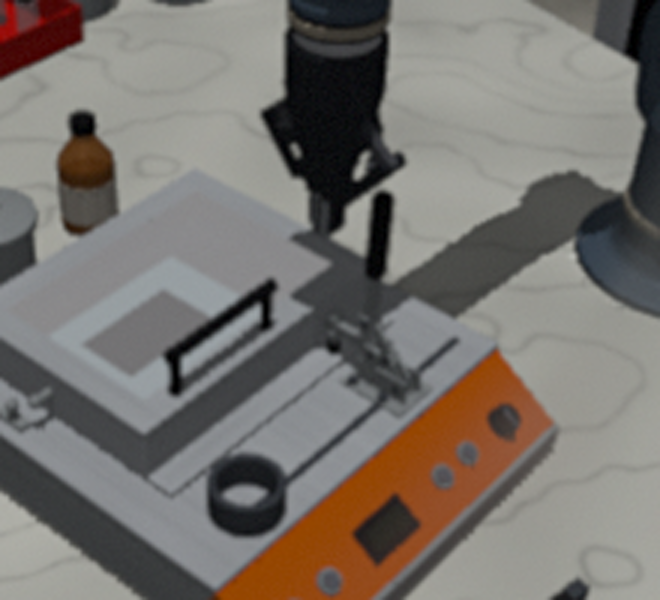

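The closed fingers are at (325,215), about 50 mm short of the handle at (380,235). The knuckle at (400,160) is close to the height of the handle's top, so I'll push from higher up.

```bash
python3 - <<'E'
from h import *
where()
print(row((-71,101,241)))
for th in np.arange(0,1.66,.15):
    a=np.radians(94)-th;u=np.array([np.cos(a),np.sin(a)]);n=np.array([-u[1],u[0]])
    C=np.array([163,114])+116*u+9*n; T=C+[-14.5,11]
    print(round(th,2),T.round(0),row((-71,T[0],T[1])))
E
```

```text
t 2.75 coater tcp [-70.2 101.  218.3] tilt [ 0.1  0.  -0.6] F [-0.1  0.2 -0.3] open -0.1 q [ 0.37  0.17 -0.45  2.03  0.09  0.96 -1.48]
[-0.1, 0.0, -0.6, -1.0, 0.0, -23.0]
0.0 [131. 240.] [-0.1, 0.0, -0.6, -1.0, -30.0, -22.0]
0.15 [149. 241.] [-0.1, 0.0, -0.6, -1.0, -48.0, -23.0]
0.3 [166. 240.] [-0.1, 0.0, -0.6, -2.0, -65.0, -22.0]
0.45 [183. 236.] [-0.1, 0.0, -0.6, -2.0, -82.0, -18.0]
0.6 [199. 230.] [-0.1, 0.0, -0.6, -2.0, -98.0, -11.0]
0.75 [214. 221.] [-0.1, 0.0, -0.6, -2.0, -113.0, -2.0]
0.9 [228. 210.] [-0.1, 0.0, -0.6, -2.0, -127.0, 9.0]
1.05 [240. 197.] [-0.1, 0.0, -0.6, -2.0, -139.0, 21.0]
1.2 [250. 183.] [-0.1, 0.0, -0.6, -2.0, -148.0, 36.0]
1.35 [257. 167.] [-0.1, 0.0, -0.6, -2.0, -156.0, 52.0]
1.5 [262. 150.] [-0.1, 0.0, -0.6, -2.0, -161.0, 68.0]
1.65 [265. 133.] [-0.1, 0.0, -0.6, -3.0, -163.0, 86.0]
```

First half of the throw, then a check.

```bash
python3 -m pendant '[[0,0,-0.6,-1,0,-22,0],[0,0,-0.6,-1,-20,-22,0],[0,0,-0.6,-1,-30,-22,0],[0,0,-0.6,-1,-39,-23,0],[0,0,-0.6,-1,-48,-23,0],[0,0,-0.6,-2,-57,-22,0],[0,0,-0.6,-2,-65,-22,0],[0,0,-0.6,-2,-74,-20,0],[0,0,-0.6,-2,-82,-18,0],[0,0,-0.6,-2,-82,-18,0]]'; python3 - <<'E'
from h import *
where()
a=vision.grab_frame("scene")
cv2.imwrite("pics/s3.png",cv2.resize(a[60:260,180:400],None,fx=3,fy=3,interpolation=cv2.INTER_CUBIC))
where()
for P in [(199,230),(214,221),(228,210),(240,197),(250,183),(257,167),(261,150),(264,136)]:print(row((-71,)+P))
E
```

```text
time_s: 3.75
ee_pos: [0.4382, 0.0578, 0.236]
ee_rot: [0.993, 0.116, -0.001, -0.001]
wrist_force: [0.7, 0.8, 0.0]
opening: -0.0001
t 3.75 coater tcp [-71.6 184.5 236. ] tilt [0.1 0.1 0.1] F [0.8 0.6 0. ] open -0.1 q [ 0.26  0.13 -0.53  2.04  0.07  0.99 -1.64]
t 3.8 coater tcp [-71.5 183.7 236.1] tilt [0.1 0.1 0.1] F [-0.5 -0.1 -0. ] open 0.2 q [ 0.26  0.13 -0.53  2.04  0.08  0.99 -1.64]
[-0.1, 0.1, 0.1, 1.0, -15.0, 6.0]
[-0.1, 0.1, 0.1, 1.0, -30.0, 15.0]
[-0.1, 0.1, 0.1, 1.0, -44.0, 26.0]
[-0.1, 0.1, 0.1, 1.0, -56.0, 39.0]
[-0.1, 0.1, 0.1, 1.0, -66.0, 53.0]
[-0.1, 0.1, 0.1, 1.0, -73.0, 69.0]
[-0.1, 0.1, 0.1, 1.0, -77.0, 86.0]
[-0.1, 0.1, 0.1, 1.0, -80.0, 100.0]
```

View pics/s3.png

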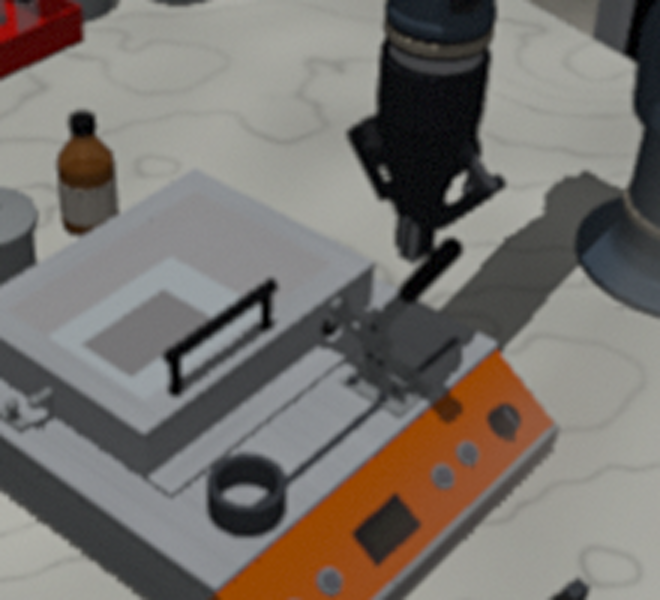

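The handle is leaning back, from (405,300) to (455,245), with the arm's foot lifting, and no excess force. I'll continue.

```bash
python3 -m pendant '[[0,0,0,1,-15,6,0],[0,0,0,1,-30,15,0],[0,0,0,1,-44,26,0],[0,0,0,1,-56,39,0],[0,0,0,1,-66,53,0],[0,0,0,1,-73,69,0],[0,0,0,1,-77,86,0],[0,0,0,1,-79,97,0],[0,0,0,1,-79,100,0]]'; python3 - <<'E'
from h import *
where()
a=vision.grab_frame("scene")
cv2.imwrite("pics/s4.png",cv2.resize(a[60:260,180:400],None,fx=3,fy=3,interpolation=cv2.INTER_CUBIC))
where()
E
```

```text
time_s: 4.7
ee_pos: [0.4272, 0.1372, 0.1461]
ee_rot: [0.993, 0.115, 0.005, 0.0]
wrist_force: [-21.2, -9.5, 101.1]
opening: 0.0002
t 4.7 coater tcp [-64.2 264.4 146.1] tilt [-0.1 -0.5  0. ] F [-22.8  -4.4 101.1] open 0.2 q [ 0.08  0.27 -0.56  2.13  0.21  0.78 -1.95]
t 4.75 coater tcp [-64.3 264.3 146.6] tilt [-0.1 -0.5 -0. ] F [-23.1  -4.5  95.2] open -0.2 q [ 0.08  0.27 -0.56  2.13  0.21  0.78 -1.95]
```

View pics/s4.png

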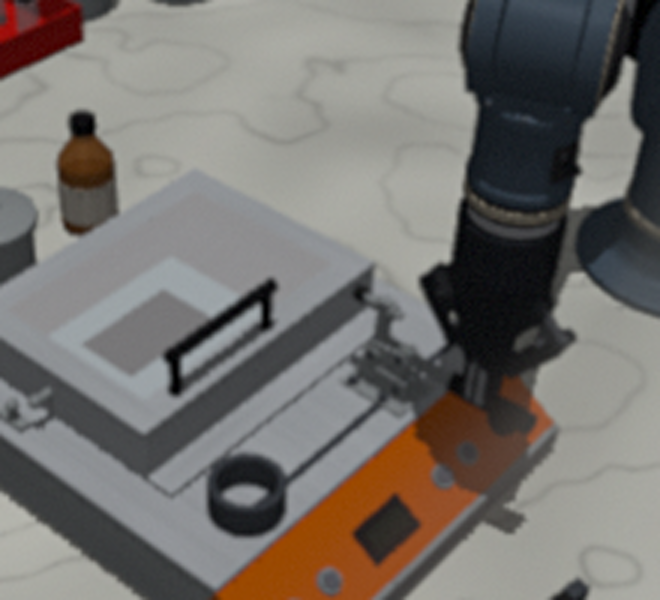

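The handle is on its stop, with the arm up at about (385,315). The push reads 101 N, close to the limit, so I'll back off straight up at once.

```bash
python3 -m pendant '[[0,0,0,0,0,-8,0],[0,0,0,0,0,-25,0],[0,0,0,0,0,-60,0],[0,0,0,0,0,-100,0],[0,0,0,0,0,-140,0],[0,0,0,0,0,-170,0],[0,0,0,0,0,-170,0]]'; python3 - <<'E'
from h import *
where()
a=vision.grab_frame("scene")
cv2.imwrite("pics/s5.png",cv2.resize(a[60:260,180:400],None,fx=3,fy=3,interpolation=cv2.INTER_CUBIC))
where()
for P in [(40,200,310),(40,94,310),(40,94,168)]:print(row(P))
E
```

```text
time_s: 5.45
ee_pos: [0.4278, 0.1379, 0.3209]
ee_rot: [0.993, 0.114, 0.009, 0.0]
wrist_force: [-0.1, 0.0, -0.3]
opening: -0.0
t 5.45 coater tcp [-63.4 264.9 320.9] tilt [-0.1 -1.1 -0.1] F [-0.1  0.1 -0.3] open -0.0 q [ 0.17  0.05 -0.59  1.91  0.04  1.17 -1.78]
t 5.5 coater tcp [-64.8 264.6 318.5] tilt [-0.2 -0.8 -0.1] F [ 0.2 -0.5 -0.2] open -0.2 q [ 0.17  0.05 -0.59  1.92  0.04  1.17 -1.78]
[0.2, -0.8, -0.1, 105.0, 64.0, 10.0]
[0.2, -0.8, -0.1, 105.0, 170.0, 10.0]
[0.2, -0.8, -0.1, 103.0, 170.0, 152.0]
```

View pics/s5.png

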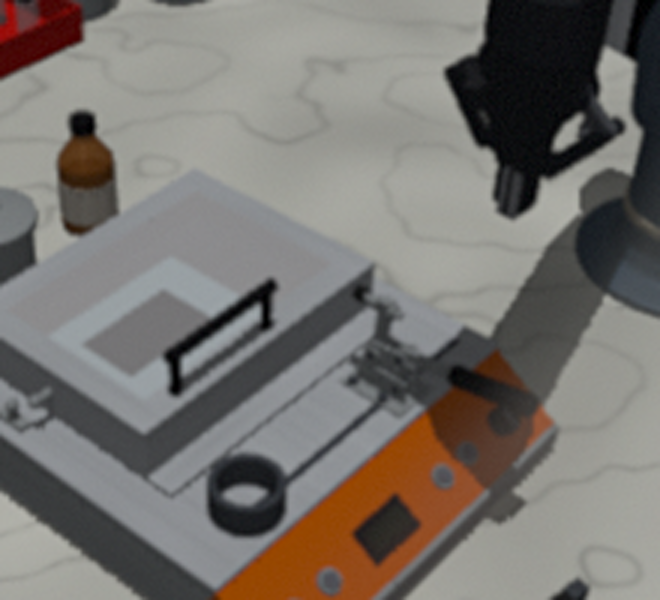

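The handle lies level at (495,390) and stays there, and the arm is upright. Next I'll move over the bar with the jaws open.

```bash
python3 -m pendant '[[0,-0.8,0,30,40,10,85],[0,-0.8,0,60,80,10,85],[0,-0.8,0,85,120,10,85],[0,-0.8,0,105,155,10,85],[0,-0.8,0,105,170,20,85],[0,-0.8,0,104,170,50,85],[0,-0.8,0,104,170,70,85],[0,-0.8,0,104,170,70,85],[0,-0.8,0,104,170,70,85]]'; python3 - <<'E'
from h import *
where()
a=vision.grab_frame("scene");b=vision.grab_frame("top")
cv2.imwrite("pics/s6.png",cv2.resize(a[60:260,180:400],None,fx=3,fy=3,interpolation=cv2.INTER_CUBIC))
where()
for P in [(40,94,200),(40,94,168)]:print(row(P))
E
```

```text
time_s: 6.4
ee_pos: [0.5668, -0.0042, 0.2496]
ee_rot: [0.993, 0.115, -0.001, 0.001]
wrist_force: [-0.1, 0.1, 0.9]
opening: 0.0852
t 6.4 coater tcp [ 39.4  94.8 249.6] tilt [-0.1  0.1 -0. ] F [-0.   0.2  0.9] open 85.2 q [ 0.3   0.32 -0.46  1.77  0.16  1.09 -1.56]
t 6.5 coater tcp [ 40.4  94.6 251.3] tilt [-0.2 -0.1 -0. ] F [ 0.1  0.2 -0.7] open 84.6 q [ 0.3   0.32 -0.46  1.76  0.16  1.09 -1.56]
[0.2, -0.1, -0.0, -1.0, 0.0, 51.0]
[0.2, -0.1, -0.0, -1.0, 0.0, 83.0]
```

View pics/s6.png

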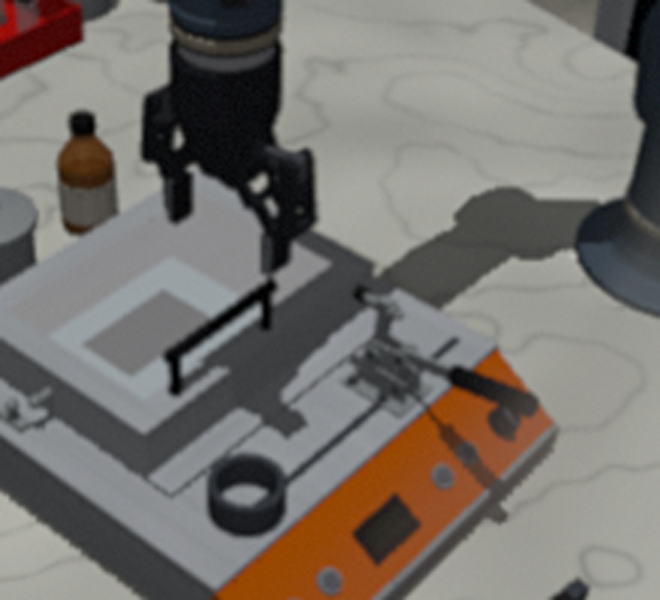

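The jaws straddle the bar, with the fingertips at (178,210) and (275,265). The clamp is still fully back. Descending and gripping.

```bash
python3 -m pendant '[[0,0,0,-1,0,30,85],[0,0,0,-1,0,60,85],[0,0,0,-1,0,78,85],[0,0,0,-1,0,84,85],[0,0,0,-1,0,84,85],[0,0,0,-1,0,84,5],[0,0,0,-1,0,84,0],[0,0,0,-1,0,84,0],[0,0,0,-1,0,84,0],[0,0,0,-1,0,84,0],[0,0,0,-1,0,84,0],[0,0,0,-1,0,84,0],[0,0,0,-1,0,84,0]]' 30; python3 - <<'E'
from h import *
where()
a=vision.grab_frame("scene")
cv2.imwrite("pics/s7.png",cv2.resize(a[60:260,180:400],None,fx=3,fy=3,interpolation=cv2.INTER_CUBIC))
where()
g=np.array([94,178]);h=np.array([-115,91]);r=g-h
s=manip.state()
for th in np.r_[0:1.35:.1,1.34]:
    t=np.degrees(th)*30/76.8
    c,q=np.cos(th),np.sin(th)
    b=h+[c*r[0]-q*r[1],q*r[0]+c*r[1]]
    tt=np.radians(t); T=b+10*np.array([np.sin(tt),-np.cos(tt)])
    print(round(th,2),b.round(),round(t,1),row((40,T[0],T[1]),t,s))
E
```

```text
time_s: 7.8
ee_pos: [0.5678, -0.0069, 0.1678]
ee_rot: [0.993, 0.114, 0.001, 0.003]
wrist_force: [0.6, -5.5, 2.6]
opening: 0.0111
t 7.8 coater tcp [ 39.7  91.9 167.8] tilt [-0.3 -0.1 -0.1] F [-0.7 -5.5  2.6] open 11.1 q [ 0.27  0.41 -0.44  1.85  0.22  0.92 -1.61]
t 7.85 coater tcp [ 39.7  92.  167.8] tilt [-0.3 -0.1 -0.1] F [-1.  -5.2  2.1] open 10.7 q [ 0.27  0.41 -0.44  1.85  0.22  0.92 -1.6 ]
0.0 [ 94. 178.] 0.0 [0.3, -0.1, -0.1, 0.0, -2.0, -0.0]
0.1 [ 84. 198.] 2.2 [2.6, -0.1, -0.1, 0.0, 7.0, -21.0]
0.2 [ 73. 218.] 4.5 [4.8, -0.1, -0.1, 0.0, 19.0, -40.0]
0.3 [ 59. 236.] 6.7 [7.1, -0.1, -0.1, 0.0, 32.0, -58.0]
0.4 [ 44. 253.] 9.0 [9.3, -0.1, -0.1, 1.0, 47.0, -75.0]
0.5 [ 27. 268.] 11.2 [11.5, -0.1, -0.1, 1.0, 64.0, -90.0]
0.6 [  8. 281.] 13.4 [13.8, -0.1, -0.1, 1.0, 82.0, -103.0]
0.7 [-11. 292.] 15.7 [16.0, -0.1, -0.1, 1.0, 101.0, -114.0]
0.8 [-32. 302.] 17.9 [18.2, -0.1, -0.1, 1.0, 121.0, -123.0]
0.9 [-53. 309.] 20.1 [20.5, -0.1, -0.1, 1.0, 143.0, -131.0]
1.0 [-75. 314.] 22.4 [22.7, -0.1, -0.1, 1.0, 164.0, -136.0]
1.1 [-98. 317.] 24.6 [25.0, -0.2, -0.1, 1.0, 186.0, -139.0]
1.2 [-120.  317.] 26.9 [27.2, -0.2, -0.1, 1.0, 209.0, -139.0]
1.3 [-143.  316.] 29.1 [29.4, -0.2, -0.1, 1.0, 231.0, -138.0]
1.34 [-152.  314.] 30.0 [30.3, -0.2, -0.1, 1.0, 240.0, -136.0]
```

View pics/s7.png

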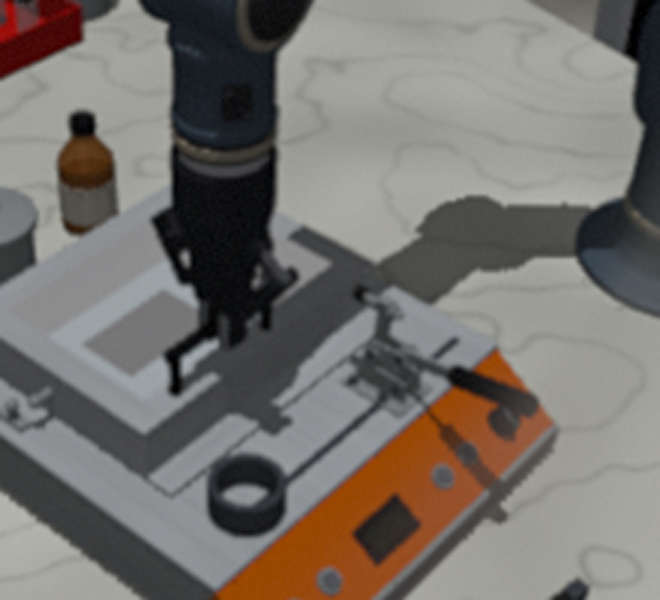

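The bar is gripped (opening 11 mm) and sits about 2 mm to −y of my estimate. I'll take the arc relative to here, in stages.

```bash
python3 -m pendant '[[1.1,0,0,0,4,-10,0],[2.2,0,0,0,9,-21,0],[3.4,0,0,0,15,-31,0],[4.5,0,0,0,21,-40,0],[5.6,0,0,0,27,-49,0],[6.7,0,0,0,34,-58,0],[7.9,0,0,0,41,-67,0],[9,0,0,0,49,-75,0],[10.1,0,0,0,57,-83,0],[11.2,0,0,0,66,-90,0],[12.3,0,0,0,75,-97,0],[13.4,0,0,0,84,-103,0],[14.5,0,0,0,93,-109,0],[15.7,0,0,0,103,-114,0],[16.3,0,0,0,108,-116,0],[16.3,0,0,0,108,-116,0]]'; python3 - <<'E'
from h import *
where()
a=vision.grab_frame("scene")
cv2.imwrite("pics/s8.png",cv2.resize(a[40:260,160:400],None,fx=2.7,fy=2.7,interpolation=cv2.INTER_CUBIC))
where()
E
```

```text
time_s: 9.45
ee_pos: [0.5927, -0.1105, 0.2864]
ee_rot: [0.984, 0.113, -0.014, -0.14]
wrist_force: [2.2, 5.6, 0.1]
opening: 0.0108
t 9.45 coater tcp [ 40.3 -14.6 286.4] tilt [16.1 -0.3 -0.1] F [3.5 4.9 0.1] open 10.8 q [ 0.58  0.43 -0.49  1.56 -0.07  1.29 -1.19]
t 9.5 coater tcp [ 40.3 -14.  286.1] tilt [16.1 -0.3 -0. ] F [3.9 3.5 1.3] open 10.8 q [ 0.58  0.43 -0.49  1.57 -0.07  1.29 -1.19]
```

View pics/s8.png

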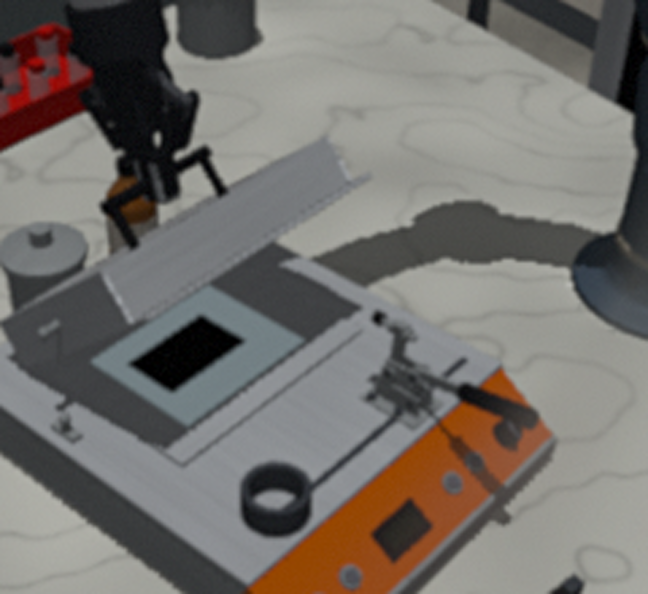

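The hood is about 42° up, and the bar at (155,185) is held. Now the rest of the arc.

```bash
cat >> h.py <<'E'
H=np.array([-117,91]);r0=np.array([209,87.])
def theta():
    s=manip.state();q=R.from_euler('z',-p[2])
    g=(q.apply(s["ee_pos"]-[p[0],p[1],0])*1000)-10*(q*R.from_quat(s["ee_rot"])).apply([0,0,1])
    v=g[1:]-H
    print("bar",g.round(1),"radius",np.hypot(*v).round(1),"theta",round(np.arctan2(v[1],v[0])-np.arctan2(87,209),3))
E
python3 - <<'E'
from h import *
theta();s=manip.state()
for th in [.73,.8,.85,.9,.95,1,1.05,1.1,1.15,1.2,1.25,1.3,1.34]:
    t=np.degrees(th)*30/76.8;c,q=np.cos(th),np.sin(th)
    b=H+[c*r0[0]-q*r0[1],q*r0[0]+c*r0[1]]
    tt=np.radians(t);T=b+10*np.array([np.sin(tt),-np.cos(tt)])
    print(th,row((40,T[0],T[1]),t,s))
E
```

```text
bar [ 40.2 -16.8 295.7] radius 227.9 theta 0.721
0.73 [0.2, -0.3, 0.0, -0.0, 2.0, -0.0]
0.8 [1.8, -0.3, 0.0, -0.0, 14.0, -10.0]
0.85 [2.9, -0.3, 0.0, -0.0, 23.0, -17.0]
0.9 [4.0, -0.3, 0.0, -0.0, 33.0, -23.0]
0.95 [5.1, -0.3, 0.0, -0.0, 42.0, -29.0]
1 [6.3, -0.3, 0.0, -0.0, 52.0, -34.0]
1.05 [7.4, -0.3, 0.0, -0.0, 62.0, -39.0]
1.1 [8.5, -0.3, 0.0, -0.0, 72.0, -43.0]
1.15 [9.6, -0.3, 0.0, -0.0, 83.0, -47.0]
1.2 [10.7, -0.3, 0.0, -0.0, 94.0, -50.0]
1.25 [11.9, -0.3, 0.0, -0.0, 104.0, -53.0]
1.3 [13.0, -0.3, 0.0, -0.0, 115.0, -55.0]
1.34 [13.9, -0.3, 0.0, -0.0, 124.0, -56.0]
```

```bash
python3 -m pendant '[[0.9,0,0,0,8,-5,0],[1.8,0,0,0,14,-10,0],[2.9,0,0,0,23,-17,0],[4,0,0,0,33,-23,0],[5.1,0,0,0,42,-29,0],[6.3,0,0,0,52,-34,0],[7.4,0,0,0,62,-39,0],[8.5,0,0,0,72,-43,0],[9.6,0,0,0,83,-47,0],[10.2,0,0,0,88,-49,0],[10.7,0,0,0,94,-50,0],[10.7,0,0,0,94,-50,0]]'; python3 - <<'E'
from h import *
where();theta();s=manip.state()
for th in [1.2,1.25,1.3,1.34]:
    t=np.degrees(th)*30/76.8;c,q=np.cos(th),np.sin(th)
    b=H+[c*r0[0]-q*r0[1],q*r0[0]+c*r0[1]]
    tt=np.radians(t);T=b+10*np.array([np.sin(tt),-np.cos(tt)])
    print(th,row((40,T[0],T[1]),t,s))
E
```

```text
time_s: 10.7
ee_pos: [0.6175, -0.2135, 0.3105]
ee_rot: [0.966, 0.111, -0.022, -0.231]
wrist_force: [4.0, 2.3, 7.9]
opening: 0.0109
t 10.7 coater tcp [  41.  -120.5  310.5] tilt [26.8 -0.6 -0.1] F [4.4 1.3 7.9] open 10.9 q [ 0.72  0.58 -0.47  1.31 -0.16  1.53 -1.03]
bar [  40.9 -125.   319.4] radius 228.6 theta 1.211
1.2 [0.1, -0.6, 0.0, -1.0, -1.0, 3.0]
1.25 [1.2, -0.6, 0.0, -1.0, 9.0, -2.0]
1.3 [2.3, -0.6, 0.0, -1.0, 19.0, -6.0]
1.34 [3.2, -0.6, 0.1, -1.0, 28.0, -8.0]
```

```bash
python3 -m pendant '[[0.6,0,0,0,5,0,0],[1.2,0,0,0,9,-2,0],[1.8,0,0,0,14,-4,0],[2.3,0,0,0,19,-6,0],[2.8,0,0,0,24,-7,0],[3.2,0,0,0,27,-8,0],[3.2,0,0,0,27,-8,0],[3.2,0,0,0,27,-8,0],[3.2,0,0,0,27,-8,0],[3.2,0,0,0,27,-8,0]]'; python3 - <<'E'
from h import *
where();theta()
a=vision.grab_frame("scene");b=vision.grab_frame("top")
cv2.imwrite("pics/s9.png",cv2.resize(a[20:240,120:380],None,fx=3,fy=2.7*3/2.7,interpolation=cv2.INTER_CUBIC)[:600,:800])
cv2.imwrite("pics/t9.png",cv2.resize(b[110:290,170:430],None,fx=3,fy=3,interpolation=cv2.INTER_CUBIC)[:600,:800])
where();theta()
E
```

```text
time_s: 11.7
ee_pos: [0.6245, -0.2423, 0.3073]
ee_rot: [0.96, 0.11, -0.023, -0.257]
wrist_force: [3.8, 0.3, 7.7]
opening: 0.0108
t 11.7 coater tcp [  41.2 -150.2  307.3] tilt [29.8 -0.8 -0.2] F [ 3.8 -0.6  7.7] open 10.8 q [ 0.74  0.64 -0.47  1.24 -0.17  1.58 -1.  ]
bar [  41.  -155.2  315.9] radius 228.2 theta 1.345
t 11.8 coater tcp [  41.2 -150.2  307.3] tilt [29.8 -0.8 -0.2] F [ 3.5 -0.2  7. ] open 10.4 q [ 0.74  0.64 -0.47  1.24 -0.17  1.58 -1.  ]
bar [  41.1 -155.2  316. ] radius 228.2 theta 1.344
```

View pics/s9.png

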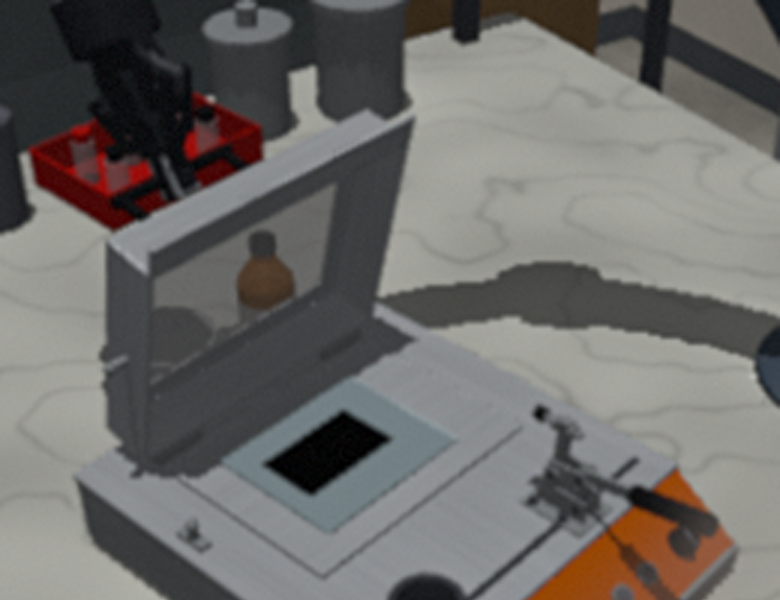

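View pics/t9.png

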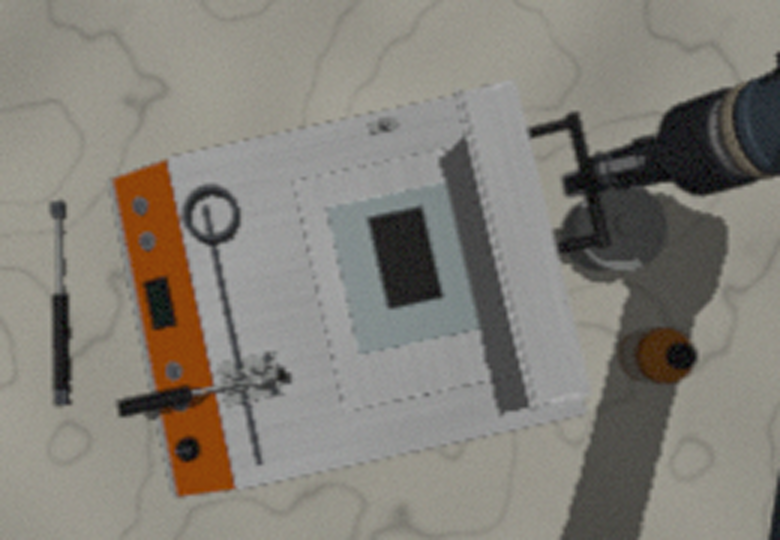

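The hood is short of upright and the bar is held at (590,185) in the top view. The clamp lies back, and the ring, bottle, canister and stay look untouched. I'll check the hood angle from the pixels independently.

```bash
python3 - <<'E'
from h import *
def pt(x,y,z,th): return c2w(p,(x,H[0]+y*np.cos(th)-z*np.sin(th),91+y*np.sin(th)+z*np.cos(th)))
to=lambda u,o:(np.array(u)+.5)/3-.5+o
obs=[("top",(100,209,87),to((575,119),(170,110))),("top",(-20,209,87),to((602,241),(170,110))),
("scene",(140,248,47),to((108,238),(120,20))),("scene",(-140,248,47),to((378,111),(120,20)))]
f=lambda t:np.ravel([proj(n,pt(*h,t[0]))[0]-u for n,h,u in obs])
r=least_squares(f,[1.3]);print(r.x,r.fun.reshape(-1,2).round(1))
for n,h,u in obs: print(least_squares(lambda t:proj(n,pt(*h,t[0]))[0]-u,[1.3]).x)
# bystanders: compare positions in first/now top picture
a=cv2.imread("pics/top0.png");b=vision.grab_frame("top")
for nm,(x0,y0,x1,y1) in dict(ring=(228,168,254,196),stay=(180,172,200,250),bottle=(374,216,406,242)).items():
    t=a[y0:y1,x0:x1];m=cv2.matchTemplate(b[y0-8:y1+8,x0-8:x1+8],t,cv2.TM_CCOEFF_NORMED);print(nm,cv2.minMaxLoc(m)[1],np.array(cv2.minMaxLoc(m)[3])-8)
where();theta()
E
```

```text
[1.3100964] [[-3.4 -0.9]
 [-1.7  3.2]
 [ 1.9 -7.5]
 [ 0.9 -8.2]]
[1.3487044]
[1.3374374]
[1.27955163]
[1.27208721]
ring 0.9968762397766113 [0 0]
stay 0.9959021210670471 [0 0]
bottle 0.7850567102432251 [0 0]
t 11.85 coater tcp [  41.2 -150.2  307.3] tilt [29.8 -0.8 -0.2] F [ 2.3 -1.2  7.3] open 10.8 q [ 0.74  0.64 -0.47  1.24 -0.17  1.58 -1.  ]
bar [  41.1 -155.1  316. ] radius 228.2 theta 1.344
```

```bash
python3 - <<'E'
from h import *
def pt(x,y,z,th): return c2w(p,(x,H[0]+y*np.cos(th)-z*np.sin(th),91+y*np.sin(th)+z*np.cos(th)))
to=lambda u,o:(np.array(u)+.5)/3-.5+o
for th in (1.26,1.30,1.34,1.38,1.42):
  print(th,[(proj("scene",pt(*h,th))[0]-to(u,(120,20))).round(1).tolist() for h,u in [((140,222,47),(108,238)),((-140,222,47),(378,111)),((140,248,0),(148,275)),((-140,248,0),(412,117))]])
E
```

```text
1.26 [[4.8, 3.5], [2.3, 1.8], [6.3, -4.1], [6.6, 2.6]]
1.3 [[2.2, 1.8], [-0.3, 0.4], [3.2, -6.9], [3.7, 0.4]]
1.34 [[-0.3, 0.2], [-2.8, -0.8], [0.2, -9.5], [0.9, -1.7]]
1.38 [[-2.8, -1.3], [-5.4, -1.9], [-2.7, -11.9], [-2.0, -3.7]]
1.42 [[-5.3, -2.5], [-7.9, -2.8], [-5.7, -14.2], [-4.9, -5.5]]
```

With the body edge at 222 mm (the 248 mm includes the lip), the pixels agree on about 1.33 rad. The arm's position gives 1.344, and it is still. Handing in.

```bash
python3 -c "
from plant import order; print(order.sign_off())"
```

```text
the job is handed in; nothing more can be done
None
```

I threw the clamp handle back onto its stop, where it stayed. Then I gripped the bar, raised the hood to its balance point and handed in at about 11.9 s, still gripping and holding still.

**Last checks:**
- **Hood angle:** the arm's position gives 1.344 rad. The pictures give about 1.33, from bar ends in the top view and upper hood edges in the scene view. The gripper is at 10.8 mm on the bar, with little force along the swing and no drift over the last readings.
- **Clamp:** still lying back in the last pictures; I judged its angle only by eye.
- **Loose things:** the ring and stay matched their first pictures with no shift. The bottle showed no shift but matched only weakly (0.79), being partly in shadow. I checked the canister only by eye.

**What disagreed:**
- **Push on the clamp's stop:** the wrist force briefly reached 101 N at the end of the throw, against the 120 N limit. I backed off at once. I don't have separate evidence for the 40 N limit on the gripper's body; the contact looked to be at the fingertips.
- **Hood edge in the pictures:** my first picture check gave 1.27–1.28 rad at the hood's edge. That fell into line once I took the 248 mm length as including the lip. One lip corner still misfits by about 10 pixels, and I left that unexplained.
- **Bar position:** the bar sat about 2 mm from my first estimate, which I corrected for.

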